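Put the fur blender together at the fly-tying bench

TASK

Get the small fur blender ready for use: its square jar has been left upside down on the bench, so turn it the right way up and lower it gently onto the motor base, fully home over the four pins. Then find the jar's lid among the bits in the bin and put it on the jar, plugged in and flat on the rim. Leave everything else where it is.

Things in the scene. Friction and masses are not known exactly. Their poses are not given: they have to be found in the camera images.
- jar: Blender jar: square steel beaker, 60 x 60 mm outside, 90 tall in all, flat sides, wall 4, mouth 52 x 52, on an 18 mm thick grey foot flush with the sides; 0.21 to 0.37 kg. Origin: centre of the foot's underside; z from foot to mouth, x and y square to the sides. At the start it stands on its rim, z down, origin 90 mm above the bench. It also lies steadily on any of its sides.
- sockets (a point): Centre of the jar foot's underside, axes as the jar's. The foot has four round sockets 10 mm wide and 13 mm deep at x = +-19, y = +-19 mm and a central hole 18 mm wide, all open downwards when the jar is upright. The jar fits the base in any of the four quarter turns.
- base: Blender motor base, white, fixed: 150 (x) x 136 (y) mm up to 64 mm high, then 112 x 108 up to 94, topped by a square 74 x 74 mm black rubber seat. Origin: centre of its underside on the bench, z up, x and y square to the seat; control panel on its -x side.
- seat (a point): Centre of the rubber seat's surface, 100 mm above the base's origin, axes as the base's. Four steel pins 7 mm thick and 10 tall, tapered at the tips, stand at x = +-19, y = +-19 mm round a drive stub 12 mm thick, 8 tall. With the jar home, its foot's underside rests on this surface.
- lid: Jar lid, black, 60 g: square flange 64 x 64 x 7 mm, plug 48 x 48 x 8 mm below, round knob 22 mm thick, 24 tall above. Lies flat in the bin, plug down. Origin: centre of the plug's underside; z up, x and y square to the flange; flange underside at z = 8, knob from z = 15 to 39. On the jar its origin is 82 mm above the jar's; fits in any quarter turn.
- bin: Catch-all bin, grey, open, fixed, 260 (x) x 240 (y) x 45 mm high, walls and floor 5 mm. Origin: centre of its underside. It holds the lid and eight other small things, none reaching higher than 45 mm above the bench. Clear of the work, a 200 mm tall fly-tying vise is fixed to the bench about 0.25 m ahead of the robot and 0.45 m to its right.
- spool_a: Thread spool standing in the bin, 28 mm across, 36 mm tall; origin under its centre.
- bead_jar: Small capped bead jar standing in the bin, 32 mm across, 36 mm tall; origin under its centre.
- wax_tin: Flat round metal tin in the bin, 42 mm across, 19 mm tall; origin under its centre.
- hook_box_a: Small flat white hook box in the bin, 44 x 20 x 12 mm; origin under its centre.
- hook_box_b: A second such hook box in the bin, 44 x 20 x 12 mm; origin under its centre.
- cement: Small amber bottle standing on the bench, 32 mm across, 62 mm tall; origin under its centre.
- spool_b: Thread spool standing on the bench, 28 mm across, 36 mm tall; origin under its centre.
- cork: Small cork in the bin, 20 mm across, 16 mm tall; origin under its centre.
- stacker: Small brass hair stacker standing in the bin, 20 mm across, 32 mm tall; origin under its centre.
- tub: Small capped tub in the bin, 22 mm across, 21 mm tall; origin under its centre.
Not all that is in view belongs to the job. Several things have the shape of the lid; the one meant has the colours described above.

How it is judged:
On the way, in this order (a step that is already met when the one before it is completed fails the run):
1. the jar is the right way up (angle between jar's own z axis and vertical below 0.15 rad), for 0.2 s.
2. the jar is fully home on the base's four pins, with the lid not yet on it (horizontal distance between jar and base below 0.003 m and z of jar in the frame of base below 0.102 m and angle between jar's own z axis and vertical below 0.03 rad and distance between lid and jar above 0.12 m), for 0.2 s.
At the end, for the whole second after the job is handed in: Jar upright on the base, fully down over the four pins (seat height within 2 mm, 3 mm sideways, tilt under 0.03 rad); lid upright on it, plug in the mouth and flange on the rim (within 2.5 mm in height, 5 mm sideways, tilt under 0.04 rad); both released and at rest (horizontal distance between jar and base below 0.003 m and z of jar in the frame of base between 0.097 and 0.102 m and angle between jar's own z axis and vertical below 0.03 rad and z of lid in the frame of jar between 0.079 and 0.0845 m and horizontal distance between lid and jar below 0.005 m and angle between lid's own z axis and vertical below 0.04 rad and linear speed of each of jar, lid below 0.01 m/s); the robot touches nothing.
It fails at once if the jar is dropped or rammed onto the base (still faster than 0.6 m/s when less than 10 mm above its seat) (linear speed of jar above 0.6 m/s and horizontal distance between jar and base below 0.03 m and z of jar in the frame of base below 0.11 m).
It fails at once if another thing on the bench is moved by more than 40 mm (distance of any of cement, spool_b from where it was at the start of the episode above 0.04 m).
It fails at once if another thing in the bin is moved by more than 40 mm (distance of any of spool_a, bead_jar, wax_tin, hook_box_a, hook_box_b, cork, stacker, tub from where it was at the start of the episode above 0.04 m).
It also fails if it takes over 72 s, if anything falls off the work surface, if the arm or the gripper's body presses on something with over 40 N, if the wrist force passes 120 N, or if a joint passes its speed limit or range.

ROBOT

A 6-joint arm with a two-finger parallel gripper is mounted at the origin on the work surface. World frame = base frame: x ahead of the robot, y to its left, z up, the work surface at z = 0. Lengths are in m, angles in rad, forces in N, time in s.
With the tool pointing down it reaches from about 0.375 to 0.925 m from the base axis. Payload 5.7 kg.
Tool frame: the origin (TCP) lies midway between the tips of the shut fingers; the grasp point (between the pads) lies 19 mm behind it; z points along the fingers, y is the line along which they close (so a half turn about z gives the same grasp; the last joint's range is limited). The gripper opens to 88 mm and grips with 3 to 60 N. Pads are 20 mm wide; open, the fingers measure 115 mm over their backs; the gripper's body (75 mm by 178 mm) begins 61 mm behind the grasp point.
Start: joints at [-1.352, 0.359, 1.51, -0, 1.272, -0.115], TCP at [0.197, -0.567, 0.223] pointing down, gripper open.
Joint ranges: [-2.97, 2.97], [-1.01, 2.36], [0.21, 2.38], [-0.96, 4.11], [0.2, 2.71], [-2.98, 2.98]. Speed limits (rad/s): [2.39, 2.39, 3.14, 3.14, 3.14, 3.14].

INTERFACE

Orientations are given as a unit quaternion [x, y, z, w].
In Python, from bench import move_ptp, servo_line, goto_joints, move_gripper, sleep, inverse_kinematics, capture, PlanningError, close_job, spot_in, silhouettes, current_clock, current_joint_pos, current_qvel, current_joint_torque, current_position, current_orientation, current_force, current_torque, current_finger_gap, current_grip_force gives the robot as it stands. Calls block until the motion is done:
- move_ptp(position, orientation): joint-space move of the TCP to a pose.
- servo_line(position, orientation=None, rate=0.15, contact_N=None): straight line of the TCP; orientation=None keeps the orientation; rate is the mean speed in m/s. With contact_N (N) it stops when the force on the tool has changed by that much, and returns True; else False.
- goto_joints(angles): joint-space move.
- move_gripper(opening): finger opening in m; the grip force is fixed at half the most; returns when the fingers have stopped.
- sleep(seconds).
- inverse_kinematics(position, orientation): joint angles nearest the present ones, or None.
- capture(name): name is "scene" or "top"; returns a dict with "image" (400x640x3 uint8, blue, green, red), "range_z" (400x640 float32, m along the optical axis (not along the pixel's ray), 0 where there is no reading), "intrinsics" (3x3 intrinsics, pixels), "R" (3x3) and "t" (3): a world point X has camera coordinates R X + t. Camera axes: x right, y down, z forward; pixel columns grow to the right and rows downward; lengths in m; the calibration is good to about 2 mm. A picture is of the moment at which its call begins.
A pose or a line that the arm cannot do raises PlanningError and nothing moves.
- close_job(): hands the job in; it is judged then, once.
Trained networks look in the newest picture that a camera, given by its name, has taken for a name from the list of things; names that differ only in an ending like _2 or _b are one class to them, and where a whole thing is asked for, a point or a joint stands for the part that bears it (a point fixed in the world has none). Each returns a list of dicts, best first, with "conf" (0 to 1); they miss things now and then, are a little off and sometimes report something else, mostly with a low value. They report only what shows in the picture. A call takes as long as a camera call. They do not tell look-alikes from the thing itself.
- spot_in(camera, query): "xy" ([column, row] in pixels, amid what is visible of it).
- silhouettes(camera, query): "region" (400x640 bool, what is visible of it) and "xy" ([column, row] in pixels, amid what is visible of it).
Readings, each from a call of its own:
- current_clock(): time.
- current_joint_pos(): joint angles.
- current_qvel(): joint speeds.
- current_joint_torque(): joint torques, N m.
- current_position(): TCP position.
- current_orientation(): TCP orientation.
- current_force(): force on the tool from outside, world axes, zero at the start.
- current_torque(): the same for the moment, N m.
- current_finger_gap(): finger opening in m.
- current_grip_force(): force on a finger pad.
Only numpy, scipy, OpenCV 4.12 (cv2) and the standard library are available. Lean on these libraries where they do the work, as an engineer would, in place of code of your own. Each camera call takes 0.05 s, during which the arm holds its last target. There are 200 camera calls.

## Working session

There is one attempt and no reset: what is moved stays moved. The work goes in short steps, each a Python script; the robot and the scene stay as the last script left them, time stands still between calls to the robot, and variables do not carry over. Pictures are saved under pics/ and viewed, at most 10 in all, crops included, and the job is handed in when it is done.

```bash
mkdir -p pics; ls; cat > h.py <<'E'
import numpy as np, cv2
from bench import *
def cloud(c):
    K=c["intrinsics"];d=c["range_z"];v,u=np.mgrid[0:400,0:640]
    P=np.stack([(u-K[0,2])/K[0,0]*d,(v-K[1,2])/K[1,1]*d,d],-1)
    W=(P-c["t"])@c["R"]; W[d==0]=np.nan
    return W
E
python3 - <<'E'
from h import *
for n in("top","scene"):
    c=capture(n);cv2.imwrite(f"pics/{n}0.png",c["image"]);W=cloud(c);np.savez(f"{n}0.npz",W=W,im=c["image"])
    print(n,c["intrinsics"][0,0],-c["R"].T@c["t"])
    for q in("jar","base","lid","bin","cement","spool_b"):
        for r in silhouettes(n,q):
            m=r["region"];P=W[m];P=P[~np.isnan(P[:,0])]
            print(q,round(r["conf"],2),np.round(r["xy"]),m.sum(),np.round(np.median(P,0),3),np.round(np.percentile(P[:,2],95),3))
print(current_clock())
E
```

```text
pics
top 398.74136573425807 [0.39419186 0.00524593 1.14472745]
jar 0.59 [286. 141.] 112 [0.69  0.112 0.042] 0.064
jar 0.57 [316. 210.] 567 [0.497 0.021 0.09 ] 0.094
base 0.75 [420. 238.] 503 [ 0.426 -0.261  0.022] 0.045
base 0.16 [399. 199.] 97 [ 0.527 -0.211  0.019] 0.022
lid 0.85 [422. 238.] 553 [ 0.425 -0.26   0.022] 0.044
lid 0.84 [346. 258.] 526 [ 0.372 -0.052  0.017] 0.039
lid 0.77 [430. 299.] 541 [ 0.263 -0.28   0.016] 0.04
bin 0.61 [442. 217.] 7331 [ 0.489 -0.321  0.007] 0.046
spool_b 0.64 [421. 197.] 99 [ 0.544 -0.262  0.041] 0.046
spool_b 0.54 [353. 138.] 103 [ 0.713 -0.064  0.036] 0.04
scene 436.81599498837693 [ 1.34625337 -0.52549337  0.82061396]
jar 0.81 [314. 213.] 896 [0.522 0.011 0.067] 0.093
base 0.72 [220. 243.] 359 [ 0.433 -0.264  0.022] 0.045
base 0.65 [383. 190.] 2016 [0.541 0.254 0.066] 0.103
lid 0.68 [188. 220.] 312 [ 0.269 -0.283  0.016] 0.04
lid 0.63 [269. 212.] 312 [ 0.378 -0.056  0.017] 0.04
bin 0.7 [202. 268.] 6374 [ 0.486 -0.316  0.008] 0.045
cement 0.66 [385. 242.] 197 [0.7   0.108 0.035] 0.063
spool_b 0.47 [232. 269.] 172 [ 0.552 -0.267  0.032] 0.044
0.7
```

View pics/top0.png

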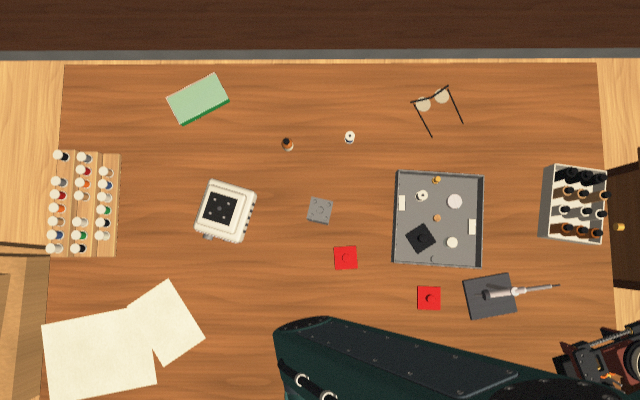

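View pics/scene0.png

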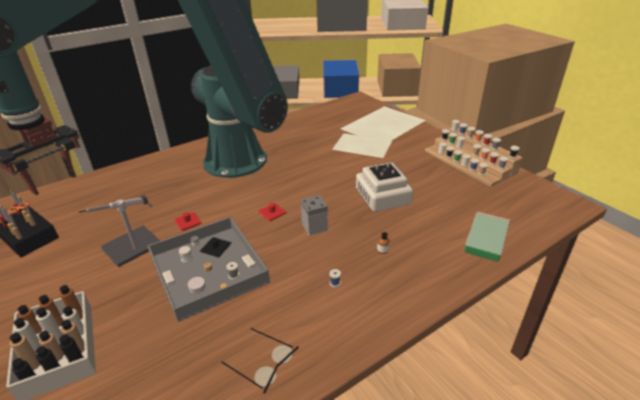

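The lid shapes are a black one inside the bin at top-image (422,238) and red ones at (346,258) and (429,298). Only the one in the bin is black, so it fits. The jar stands at (320,210) and the base at (226,211). Next I'll measure the poses and check the lid in an enlarged crop.

```bash
cat >> h.py <<'E'
def rect(W,c,r,z0,z1,sel=None):
    m=(np.hypot(W[...,0]-c[0],W[...,1]-c[1])<r)&(W[...,2]>z0)&(W[...,2]<z1)
    if sel is not None:m&=sel
    P=W[m];q=cv2.minAreaRect((P[:,:2]*1000).astype(np.float32))
    return np.round(q[0],1),np.round(q[1],1),round(q[2],1),len(P),np.round(np.median(P,0),4)
E
python3 - <<'E'
from h import *
for n in("top","scene"):
    d=np.load(n+"0.npz");W=d["W"];im=d["im"].astype(int);dark=im.max(-1)<70
    print(n,"jar",rect(W,(.497,.015),.06,.082,.1))
    print("seat",rect(W,(.50,.254),.13,.096,.106),rect(W,(.5,.254),.13,.096,.106,dark))
    print("base tier2",rect(W,(.50,.254),.13,.088,.12))
    print("base all",rect(W,(.50,.254),.14,.05,.12))
    print("lid flange",rect(W,(.425,-.26),.055,.012,.026,dark),"knob",rect(W,(.425,-.26),.03,.035,.05,dark))
    print("bin",rect(W,(.49,-.31),.25,.04,.05))
    print("bench",np.nanmedian(W[340:,150:250,2]) if n=="top" else "", np.nanmedian(W[300:330,200:260,2]))
im=np.load("top0.npz")["im"];a=cv2.resize(im[160:310,330:500],None,fx=3,fy=3);b=cv2.resize(im[160:260,180:350],None,fx=3,fy=3)
cv2.imwrite("pics/crop1.png",np.vstack([a,b[:150*3]])[:600] if 0 else a); cv2.imwrite("pics/crop2.png",b)
E
```

```text
top jar (array([499.6,  19.4]), array([59.9, 60. ]), 77.2, 444, array([0.4995, 0.0203, 0.0911]))
seat (array([501.6, 282. ]), array([ 99.1, 106.6]), 73.5, 913, array([0.5009, 0.2828, 0.1005])) (array([500.7, 283.8]), array([73.2, 69.2]), 72.8, 654, array([0.5008, 0.2829, 0.1009]))
base tier2 (array([502. , 283.6]), array([108. , 111.1]), 72.9, 1619, array([0.5009, 0.2814, 0.0976]))
base all (array([500.2, 284.4]), array([137. , 153.9]), 73.1, 2695, array([0.4962, 0.2746, 0.0932]))
lid flange (array([ 426.3, -262.3]), array([61.7, 63.9]), 32.6, 430, array([ 0.4254, -0.2605,  0.0212])) knob (array([ 426.2, -261.8]), array([19.7, 19.3]), 89.9, 54, array([ 0.4275, -0.2617,  0.0445]))
bin (array([ 437.5, -309.6]), array([363.8, 260.7]), 1.3, 965, array([ 0.452 , -0.2989,  0.045 ]))
bench 0.0012952050781402434 0.0010599835578973672
scene jar (array([498. ,  20.5]), array([60.9, 65.7]), 77.5, 327, array([0.5039, 0.0181, 0.0909]))
seat (array([505.7, 283.8]), array([100.7, 105.1]), 74.3, 409, array([0.5095, 0.2802, 0.1009])) (array([502.2, 283.5]), array([67.7, 71.6]), 71.1, 201, array([0.5053, 0.2808, 0.1016]))
base tier2 (array([502.7, 283.3]), array([108.7, 117.8]), 72.6, 695, array([0.5131, 0.2733, 0.0979]))
base all (array([502.2, 281.5]), array([135.7, 154.4]), 74.5, 1478, array([0.533 , 0.2589, 0.0851]))
lid flange (array([ 428.2, -261.8]), array([62.8, 63.6]), 31.7, 277, array([ 0.4351, -0.267 ,  0.0212])) knob (array([ 428.5, -262.1]), array([20.4, 16.9]), 39.6, 46, array([ 0.4305, -0.2626,  0.0439]))
bin (array([ 437.5, -311.1]), array([371. , 264.9]), 2.7, 1033, array([ 0.5036, -0.3065,  0.0444]))
bench  0.0012034156421731664
```

View pics/crop1.png

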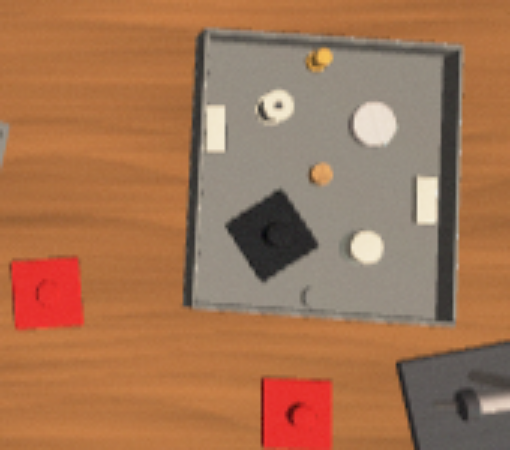

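View pics/crop2.png

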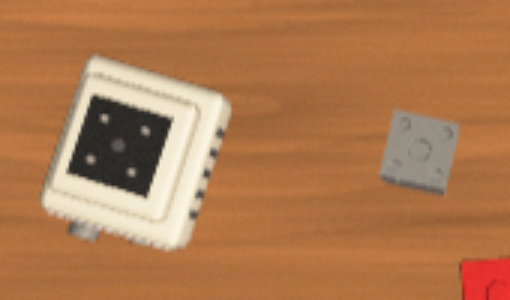

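Crop 1 confirms the black lid and knob lying flat in the bin at top-image (422,238). Crop 2 shows the four sockets facing up on the jar and the four pins on the seat. Next is reachability for a horizontal-tool flip.

```bash
cat >> h.py <<'E'
from scipy.spatial.transform import Rotation as Ro
def tool(head,elev,roll):
    """tool z points along heading(deg) with elevation(deg; -90 down); y horizontal at roll=0, roll 180 flips"""
    h,e=np.radians([head,elev]);z=np.array([np.cos(h)*np.cos(e),np.sin(h)*np.cos(e),np.sin(e)])
    y=np.array([-np.sin(h),np.cos(h),0]);x=np.cross(y,z)
    return Ro.from_matrix(np.stack([x,y,z],1))*Ro.from_euler('z',roll,degrees=True)
def pose(p,head,elev,roll):
    """grasp point p -> TCP pose"""
    R=tool(head,elev,roll);return (np.array(p)+.019*R.as_matrix()[:,2]),R.as_quat()
E
python3 - <<'E'
from h import *
from itertools import product
def test(p,hs,es):
    for h,e,r in product(hs,es,(0,180)):
        try:q=inverse_kinematics(*[list(map(float,a)) for a in pose(p,h,e,r)])
        except PlanningError as x:q=None
        if q is not None:print(h,e,r,np.round(q,2))
print("jar");test((.499,.02,.065),(-12.8,77.2,167.2,-102.8),(15,0,-15,-30,-45,-60,-75,-90))
print("base");test((.5015,.2836,.135),(-17,73,163,-107),(45,30,15,0,-15,-30,-45,-90))
print("free .65,0");test((.72,.0,.05),(0,),(30,15,0,-15,-30,-45,-60,-75,-90,-105,-120,-135,-150))
E
```

```text
jar
-12.8 15 0 [0.17 1.81 2.31 4.06 2.65 2.32]
-12.8 15 180 [ 0.17  1.81  2.31  4.06  2.65 -0.82]
-12.8 -75 0 [-0.07  0.4   2.11 -0.11  0.38 -1.32]
-12.8 -75 180 [-0.07  0.4   2.11 -0.11  0.38  1.82]
-12.8 -90 0 [-0.1   0.46  1.91 -0.    0.78 -1.45]
-12.8 -90 180 [-0.1   0.46  1.91 -0.    0.78  1.7 ]
77.2 15 0 [-0.78  1.33  1.71  1.04  1.89  1.66]
77.2 15 180 [-0.78  1.33  1.71  1.04  1.89 -1.48]
77.2 0 0 [-0.8   1.16  1.8   1.    1.67  1.73]
77.2 0 180 [-0.8   1.16  1.8   1.    1.67 -1.41]
77.2 -15 0 [-0.78  0.98  1.87  0.97  1.47  1.82]
77.2 -15 180 [-0.78  0.98  1.87  0.97  1.47 -1.32]
77.2 -30 0 [-0.72  0.81  1.92  0.92  1.27  1.95]
77.2 -30 180 [-0.72  0.81  1.92  0.92  1.27 -1.2 ]
77.2 -45 0 [-0.62  0.65  1.96  0.83  1.08  2.13]
77.2 -45 180 [-0.62  0.65  1.96  0.83  1.08 -1.01]
77.2 -60 0 [-0.47  0.53  1.97  0.67  0.9   2.4 ]
77.2 -60 180 [-0.47  0.53  1.97  0.67  0.9  -0.74]
77.2 -75 0 [-0.29  0.46  1.95  0.37  0.78  2.8 ]
77.2 -75 180 [-0.29  0.46  1.95  0.37  0.78 -0.34]
77.2 -90 180 [-0.1   0.46  1.91 -0.    0.78  0.13]
167.2 15 0 [-0.15  1.43  0.91  0.15  2.63  1.68]
167.
[... 3757 characters left out ...]
-0.19  1.08  2.21  2.96  1.45 -1.6 ]
0 -30 0 [-0.17  0.84  2.17  2.96  0.92  1.6 ]
0 -30 180 [-0.17  0.84  2.17  2.96  0.92 -1.54]
0 -45 0 [-0.15  0.67  2.04  2.84  0.36  1.75]
0 -45 180 [-0.15  0.67  2.04  2.84  0.36 -1.39]
0 -75 0 [-0.11  0.63  1.63  0.05  0.62 -1.72]
0 -75 180 [-0.11  0.63  1.63  0.05  0.62  1.42]
0 -90 0 [-0.1   0.71  1.39 -0.    1.04 -1.67]
0 -90 180 [-0.1   0.71  1.39 -0.    1.04  1.47]
0 -105 0 [-0.08  0.84  1.13 -0.02  1.43 -1.65]
0 -105 180 [-0.08  0.84  1.13 -0.02  1.43  1.49]
0 -120 0 [-0.08  1.    0.86 -0.04  1.8  -1.65]
0 -120 180 [-0.08  1.    0.86 -0.04  1.8   1.5 ]
0 -135 0 [-0.07  1.19  0.56 -0.06  2.17 -1.66]
0 -135 180 [-0.07  1.19  0.56 -0.06  2.17  1.49]
```

```bash
cat >> h.py <<'E'
def L(a):return [float(v) for v in a]
def ptp(p,h,e,r):
    P,q=pose(p,h,e,r);move_ptp(L(P),L(q))
def line(p,h,e,r,rate=.15,c=None):
    P,q=pose(p,h,e,r);return servo_line(L(P),L(q),rate=rate,contact_N=c)
E
python3 - <<'E'
from h import *
# pins in initial picture
d=np.load("top0.npz");W=d["W"]
m=(np.hypot(W[...,0]-.5014,W[...,1]-.2837)<.034)&(W[...,2]>.1055)
n,lab,st,ce=cv2.connectedComponentsWithStats(m.astype(np.uint8))
for i in range(1,n):print("pin",np.round(W[lab==i].mean(0),4),st[i,4])
H=-102.8;j=np.array([.4992,.0198,.058])
b=tool(H,-45,0).as_matrix()[:,2]
ptp(j+[0,.0,.25],H,-90,0); ptp(j-.12*b,H,-45,0)
line(j,H,-45,0,.1); move_gripper(.04); print("gap",current_finger_gap(),current_grip_force())
line(j+[0,0,.14],H,-45,0,.15)
ptp([.515,.05,.2],77.2,-45,180)
c=line([.515,.05,.045],77.2,-45,180,.12,8);print("early contact",c)
c=line([.515,.05,.027],77.2,-45,180,.02,5);print("contact",c,current_position(),current_finger_gap(),current_clock())
cv2.imwrite("pics/s1.png",capture("scene")["image"])
E
```

```text
pin [0.525  0.2958 0.1107] 6
pin [0.5154 0.2595 0.1095] 5
pin [0.5109 0.3018 0.1067] 1
pin [0.5016 0.283  0.1094] 16
pin [0.4976 0.3116 0.1078] 1
pin [0.4892 0.3065 0.1088] 7
pin [0.4924 0.2747 0.1071] 1
pin [0.4777 0.2711 0.1096] 6
gap 0.06002673077604731 29.999900422990322
early contact False
contact True [0.51792827 0.06314723 0.01599499] 0.05994667150309848 10.3417
```

View pics/s1.png

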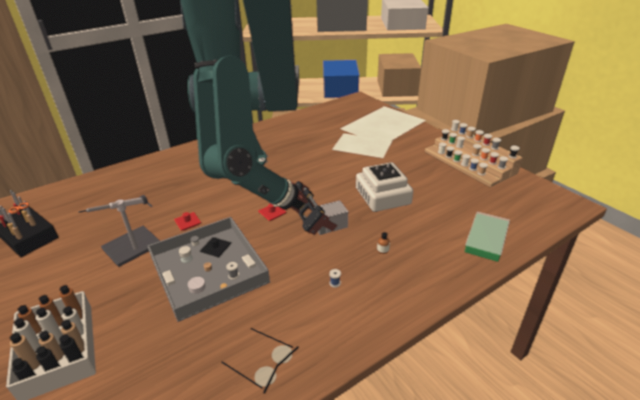

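The scene shows the jar lying on its side at (330,215), with contact at the expected height. I'll release, measure and regrasp.

```bash
python3 - <<'E'
from h import *
move_gripper(.085)
b=tool(77.2,-45,180).as_matrix()[:,2]
line(np.array([.515,.05,.0295])-.13*b,77.2,-45,180,.15)
ptp([.515,.12,.25],-102.8,-60,0)
for n in("top","scene"):
    c=capture(n);W=cloud(c);print(n,rect(W,(.515,.05),.07,.05,.07),rect(W,(.515,.05),.07,.02,.07),current_clock());cv2.imwrite(f"pics/{n}2.png",c["image"])
E
```

```text
top (array([519.4,  61. ]), array([89.9, 60. ]), 77.1, 722, array([0.5191, 0.0617, 0.0612])) (array([519.2,  61. ]), array([90. , 60.3]), 77.0, 755, array([0.5187, 0.0606, 0.0611])) 13.4917
scene (array([518. ,  61.9]), array([90.9, 67. ]), 76.9, 484, array([0.524 , 0.0578, 0.061 ])) (array([518.8,  61.3]), array([91.3, 68. ]), 75.4, 781, array([0.5358, 0.0533, 0.0586])) 13.5417
```

```bash
python3 - <<'E'
from h import *
H=-102.9;g=np.array([.5182,.0561,.031]);b=tool(H,-60,0).as_matrix()[:,2]
ptp(g-.12*b,H,-60,0);print(line(g,H,-60,0,.1,20))
move_gripper(.04);print("gap",current_finger_gap(),current_grip_force())
line(g+[0,0,.22],H,-60,0,.15)
ptp([.51,.12,.28],77,-30,180)
ptp([.5017,.2832,.24],73.1,-30,180)
line([.5017,.2832,.172],73.1,-30,180,.1)
sleep(.3)
for n in("top","scene"):
    c=capture(n);W=cloud(c);np.savez(n+"3.npz",W=W,im=c["image"]);print(n,rect(W,(.5017,.2832),.05,.212,.235),current_clock())
    cv2.imwrite(f"pics/{n}3.png",cv2.resize(c["image"][130:290,150:350] if n=="top" else c["image"][100:260,280:480],None,fx=2,fy=2))
a=cv2.imread("pics/top3.png");b=cv2.imread("pics/scene3.png");cv2.imwrite("pics/both3.png",np.hstack([a,b]))
E
```

```text
False
gap 0.05954634138473168 29.999354876345024
top (array([503.7, 282.6]), array([61.5, 59.9]), 73.6, 236, array([0.505 , 0.2813, 0.2232])) 20.7417
scene (array([503.7, 281.9]), array([60.8, 67.6]), 72.1, 213, array([0.5049, 0.285 , 0.2208])) 20.7917
```

View pics/both3.png

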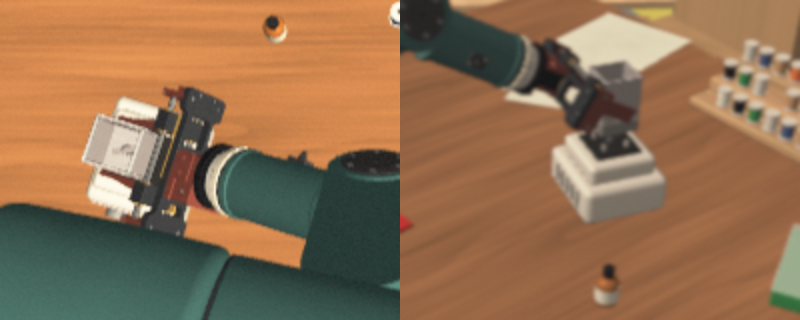

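```bash
python3 - <<'E'
from h import *
for n in("top","scene"):
    W=np.load(n+"3.npz")["W"];m=(np.hypot(W[...,0]-.5037,W[...,1]-.2826)<.05)&(abs(W[...,2]-.2225)<.006);P=W[m]
    A=np.c_[P[:,:2]-[.5037,.2826],np.ones(len(P))];s=np.linalg.lstsq(A,P[:,2],rcond=None)[0];print("tilt",np.round(s,4))
t=np.array([.5017,.2832])-[.0020,-.0006]
f0=np.array(current_force())
line([*t,.172],73.1,-30,180,.05)
print(line([*t,.150],73.1,-30,180,.04,8))
c=line([*t,.1385],73.1,-30,180,.015,8)
P=np.array(current_position());print(c,"foot z",P[2]+.019*.5-.04,np.array(current_force())-f0,current_torque(),current_clock())
E
```

```text
tilt [0.0056 0.0056 0.2231]
tilt [-0.0018 -0.0102  0.222 ]
False
True foot z 0.09904862166154865 [-0.13108374 -1.75305652  7.93120029] [-0.18169291 -0.13885721 -0.01263182] 22.5083
```

```bash
python3 - <<'E'
from h import *
move_gripper(.085);sleep(.2)
p=np.array(current_position());b=tool(73.1,-30,180).as_matrix()[:,2]
q=tool(73.1,-30,180).as_quat();servo_line(L(p-.14*b),L(q),rate=.15)
ptp([.426,-.18,.3],-90-32,-90,0)
c=capture("top");W=cloud(c);im=c["image"].astype(int)
print("jar",rect(W,(.501,.283),.05,.183,.2))
m=(np.hypot(W[...,0]-.501,W[...,1]-.283)<.05)&(abs(W[...,2]-.191)<.005);P=W[m]
print(np.round(np.linalg.lstsq(np.c_[P[:,:2]-[.501,.283],np.ones(len(P))],P[:,2],rcond=None)[0],4),len(P))
c2=capture("scene");W2=cloud(c2);print("scene",rect(W2,(.501,.283),.05,.183,.2))
dark=im.max(-1)<70
print("lid",rect(W,(.426,-.262),.055,.012,.026,dark),rect(W,(.426,-.262),.03,.035,.05,dark),current_clock())
E
```

```text
jar (array([501.7, 283.1]), array([60.8, 59.9]), 73.1, 190, array([0.5018, 0.2839, 0.1904]))
[ 0.0017 -0.0099  0.1904] 172
scene (array([499.8, 283.2]), array([61.3, 67.6]), 73.6, 164, array([0.5035, 0.2804, 0.1885]))
lid (array([0., 0.]), array([0., 0.]), 0.0, 0, array([nan, nan, nan])) (array([0., 0.]), array([0., 0.]), 0.0, 0, array([nan, nan, nan])) 25.8417
  return _methods._mean(a, axis=axis, dtype=dtype,
  ret = um.true_divide(
```

The jar is home: rim at 190 mm, level, and centred on the seat. The robot frame sits about 2 mm off the top camera. For the lid, I'll centre the knob with two crossed grips, then lift it.

```bash
python3 - <<'E'
from h import *
g=np.array([.4245,-.2615,.0425])
move_gripper(.044)
ptp(g+[0,0,.12],-58,-90,180); print(line(g,-58,-90,180,.12,8),current_position())
move_gripper(.005);print("gap",current_finger_gap());move_gripper(.044)
line(g+[0,0,.03],-58,-90,180,.12);ptp(g+[0,0,.03],32,-90,180)
print(line(g,32,-90,180,.08,8),current_position())
move_gripper(.005);print("gap",current_finger_gap(),current_grip_force(),current_clock())
line(g+[0,0,.2],32,-90,180,.15)
t=np.array([.4997,.2838])
ptp([*t,.30],73.1,-90,180)
line([*t,.247],73.1,-90,180,.1);sleep(.2)
print(current_finger_gap(),current_clock())
a=capture("top")["image"][130:290,150:350];c=capture("scene");W=cloud(c);im=c["image"]
print("lid flange z",rect(W,t,.05,.205,.22))
cv2.imwrite("pics/both4.png",np.hstack([cv2.resize(x,None,fx=2,fy=2) for x in(a,im[100:260,280:480])]))
E
```

```text
False [ 0.42494245 -0.26184835  0.02402688]
gap 0.021725150967781878
False [ 0.42428527 -0.26134034  0.02322833]
gap 0.02109334428275212 30.000799298286438 33.2917
0.02149901802410454 37.65
lid flange z (array([523.8, 276. ]), array([45.7,  8.9]), 72.2, 17, array([0.5216, 0.2758, 0.2135]))
```

View pics/both4.png

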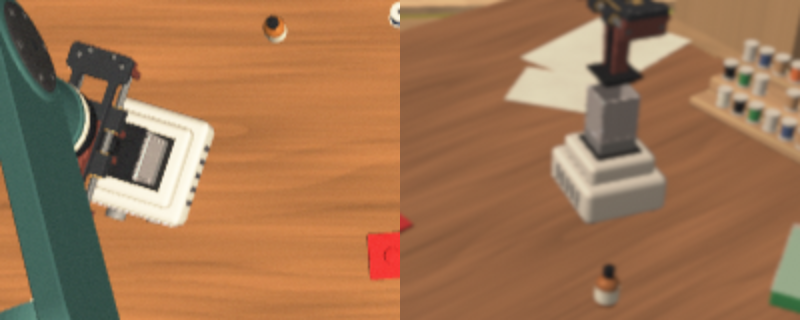

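The lid is held level above the jar and square to it in both views, so I'll lower it.

```bash
python3 - <<'E'
from h import *
t=np.array([.4997,.2838])
print(line([*t,.232],73.1,-90,180,.05,5),current_position()[2])
c=line([*t,.2165],73.1,-90,180,.015,6);print(c,current_position(),"expect z .2003",current_force(),current_torque(),current_clock())
E
```

```text
False 0.21240534582046455
True [0.49960385 0.28373945 0.20085297] expect z .2003 [ 0.09791728 -0.61117462  3.61543791] [-0.01689435  0.00622265  0.05267485] 38.975
```

Contact came at the expected seated height (0.2009 m against 0.2003 m). I'll release, retreat and check.

```bash
python3 - <<'E'
from h import *
move_gripper(.044);sleep(.2)
t=np.array([.4997,.2838])
line([*t,.32],73.1,-90,180,.12);ptp([.45,-.05,.35],32,-90,180);sleep(.3)
for n in("top","scene"):
    c=capture(n);W=cloud(c);im=c["image"]
    print(n,"flange",rect(W,(.5017,.2832),.06,.190,.205),"knob",rect(W,(.5017,.2832),.03,.212,.23))
    m=(np.hypot(W[...,0]-.5017,W[...,1]-.2832)<.05)&(abs(W[...,2]-.198)<.005);P=W[m]
    print(np.round(np.linalg.lstsq(np.c_[P[:,:2]-[.5017,.2832],np.ones(len(P))],P[:,2],rcond=None)[0],4))
    cv2.imwrite(f"pics/{n}5.png",cv2.resize(im[130:290,150:350] if n=="top" else im[100:260,280:480],None,fx=2,fy=2))
cv2.imwrite("pics/both5.png",np.hstack([cv2.imread(f"pics/{n}5.png") for n in("top","scene")]));print(current_clock())
E
```

```text
top flange (array([501.4, 282.3]), array([65.8, 63.9]), 73.2, 629, array([0.4986, 0.2791, 0.1977])) knob (array([500.4, 281.1]), array([18.9, 19. ]), 89.5, 71, array([0.5004, 0.2803, 0.2216]))
[ 1.000e-04 -9.000e-04  1.978e-01]
scene flange (array([501.3, 281.9]), array([66.7, 66.1]), 74.1, 243, array([0.511 , 0.275 , 0.1982])) knob (array([502.7, 280.6]), array([20.1, 19.6]), 32.8, 40, array([0.5041, 0.2788, 0.2211]))
[-0.0242  0.0072  0.1984]
42.4167
```

View pics/both5.png

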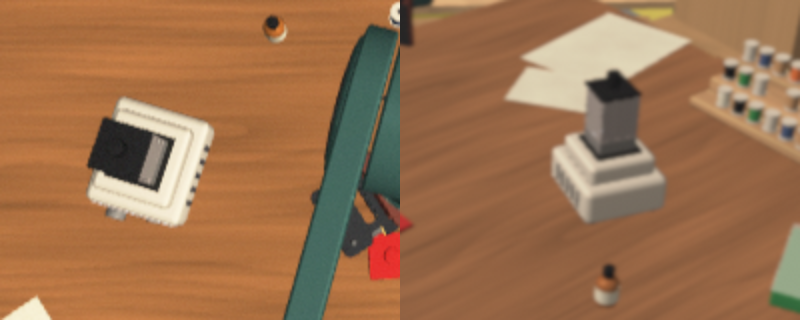

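The lid is flat on the rim: flange top at 197.8 mm against 197 expected, level, and within about 1 mm of centre. The gripper is clear, so I'm handing in.

```bash
python3 -c "
from bench import *
print(close_job())"
```

```text
the job is handed in; nothing more can be done
None
```

The jar is upright and fully home on the base's four pins, the black lid is plugged in flat on its rim, and the job was handed in after about 42 s; no verdict was shown.

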